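# Pin a circuit board in a test fixture and hold it down on its stops

## Task

Take the red-headed locating pin out of its grey block and push it fully home through the hole in the green circuit board and the sprung nest plate under it. Then let go of the pin, press the board down with the gripper until the sprung plate meets its hard stops, and keep holding it down there: the program finishes while still pressing. Press firmly but do not crush it, and leave the meter, screwdriver, tray and other board where they are.

Things in the scene. Friction and masses are not known exactly. Their poses are not given: they have to be found in the camera images.
- pin_mid (a point): Loose upright locating pin, 60 mm long, 40 g; this point is half-way up its axis, z up. Below: steel shank 8 mm diameter, 28 mm long, its last 8 mm tapered to 3 mm. Above: red head to grip, 16 mm diameter, 32 mm tall, flat underside 2 mm below this point, top 30 mm above it. At the start the shank is in the pin block's hole, the head resting on the block.
- pin_block: Fixed grey block 64 x 64 x 36 mm high with one 11 mm hole, 32 mm deep, in the centre of its top; it holds the pin at the start. Origin at the centre of its underside, z up. It may stand to the left or the right of the fixture.
- fixture: Fixed test fixture: black base 220 (its x) x 170 (its y) x 10 mm, origin at the centre of its underside, z up. It carries four fixed orange stop pillars and, above, the sprung nest plate. The long side of the board lies along its x axis.
- nest (a joint): Downward travel (m) of the sprung aluminium nest plate (210 x 160 x 10 mm) under the board: 0 fully up (its underside 46 mm above the bench), 0.014 down on the hard stops. Moves straight down only. With the board in it, about 4 N starts it moving and about 11 N holds it at the stops; it springs back when let go.
- nest_top (a point): Centre of the nest plate's top face, on which the board lies; 56 mm above the bench when up; axes as the fixture. Low blue rims (3.5 mm high) around the board locate it with 1 mm play.
- board_hole (a point): Centre of the hole in the loose green circuit board (160 x 110 x 3 mm, 200 g) at its top face, in a brass-coloured square, 59 mm above the bench with the plate up; z up, x along the long side. 11 mm wide through board and the 10 mm plate below, free space beneath. It lies 60 mm to -x, 34 mm to +y of the board's centre. Pin home: head's underside on the board.
- sink_top (a point): Centre of the flat top of the heat sink in the middle of the board, a good place to press: 44 x 44 mm, 26 mm high above the board's top face, 85 mm above the bench when the plate is up. Axes as the board, z up.
- meter: Loose black and grey hand multimeter, 140 x 76 x 32 mm, origin at the centre of its underside; leave alone. Stands on the other side of the fixture from the pin block.
- driver: Loose screwdriver lying beyond the fixture; leave alone.
- parts_tray: Loose blue parts tray 110 x 150 x 35 mm beyond the fixture, origin at the centre of its underside; leave alone.
- scrap_board: Another loose green board, 100 x 130 mm, 16 mm high, beyond the fixture, origin at the centre of its underside; leave alone.
Mind the look-alikes: they are no part of the job. What is shaped like the part that bears board_hole but pink is not meant.

How it is judged:
By the outcome, as a careful person would: the job done as asked, in the order asked, and still so for the second after the job is handed in, while the arm keeps its last pose, push and grip.
It also fails if it takes over 54 s, if anything falls off the work surface, if the arm or the gripper's body presses on something with over 40 N, if the wrist force passes 120 N, or if a joint passes its speed limit or range.

## Robot

A 6-joint arm with a two-finger parallel gripper is mounted at the origin on the work surface. World frame = base frame: x ahead of the robot, y to its left, z up, the work surface at z = 0. Lengths are in mm, angles in degrees, forces in N, time in s.
With the tool pointing down it reaches from about 300 to 850 mm from the base axis. Payload 4.2 kg.
Tool frame: the origin (TCP) lies on the centre line of the jaws, within the pads' length; the fingertips stand 8 mm ahead of it and the grasp point (between the pads) lies 11 mm behind it; z points along the fingers, y is the line along which they close (so a half turn about z gives the same grasp; the last joint's range is limited). The gripper opens to 91 mm and grips with 3 to 60 N. Pads are 32 mm wide; open, the fingers measure 118 mm over their backs; the gripper's body (76 mm by 178 mm) begins 60 mm behind the grasp point.
Start: joints at [73.052, 18.312, 89.639, -0, 72.044, -1.146], TCP at [156.584, 553.287, 198.376] pointing down, gripper open.
Joint ranges: [-177.97, 177.97], [-48.28, 115.42], [12.27, 149.76], [-77.06, 257.06], [2.81, 150.46], [-146.56, 146.56]. Speed limits (degrees/s): [147.25, 147.25, 180, 180, 180, 180].

## Interface

Orientations are given as [roll, pitch, yaw] about the fixed x, y, z axes, in that order (R = Rz(yaw) Ry(pitch) Rx(roll)).
In Python, from workcell import telemetry, eyes, ticket gives the robot as it stands. The module is installed in compiled form; this text tells all that it offers.
- The arm moves only by the shell command python3 -m crank 'ROWS' [OPENING] [FORCE]. ROWS is JSON, a list of rows, each an object of numbers: "dx", "dy", "dz": the shift along the world's x, y, z normalised to -1 to 1, where 1 is 80 cm; "yaw": the turn about the world's z normalised to -1 to 1, where 1 is 5 degrees. A call has 1 to 10 rows; each row shifts and turns the commanded pose from where the row before left it; what a row does not reach is not made up. A row lasts 1/8 s, in which the tool goes at most 62.5 mm and 10.7 degrees, less where a joint would pass 70% of its speed; a pose out of reach is approached as far as the arm can. A call with a number of a shift or a turn outside -1 to 1 is refused whole. A call with a gripper value outside its range is refused whole. OPENING is the opening, from 0 (shut) to 1 (fully open), set as the call begins (- or left out, the last holds). The fingers move at their own pace and stop on an object; FORCE is the grip in N (left out, the last holds). Time passes only in rows, so rows that do not move let the fingers close. It gives the time, the measured TCP pose, the force, the opening and the grip force at its end, in the units of the state.
- telemetry.state(): the state, without advancing time (a new reading comes with each control period).
- eyes.grab_frame(name): name is "side" or "top"; returns the picture (400x640x3 uint8, red, green, blue); there is no depth.
- eyes.calibration(name): a dict with "camera_matrix" (3x3 intrinsics, pixels), "k1" (the pictures are not rectified: a ray, as slopes to the right and down, at radius r is drawn at 1 + k1 r^2 times it, then the intrinsics apply), "world_from_camera" (4x4, takes a point from camera to world coordinates). Camera axes: x right, y down, z forward; pixel columns grow to the right and rows downward; lengths in mm; the calibration is good to about 2 mm. A picture is of the moment at which its call begins. calibration takes no time and is no camera call.
- ticket.job_done(): hands the job in; it is judged then, once.
The state is a dict: "time_s": time; "qpos": joint angles; "qvel": joint speeds; "effort": joint torques, N m; "ee_pos": TCP position; "ee_rot": TCP orientation; "force": force on the tool from outside, world axes, zero at the start; "torque": the same for the moment, N m; "gripper_width": finger opening in mm; "gripper_force": force on a finger pad.
Only numpy, scipy, OpenCV 4.12 (cv2) and the standard library are available. Lean on these libraries where they do the work, as an engineer would, in place of code of your own. Each camera call takes 0.05 s, during which the arm holds its last target. There are 200 camera calls.

## Working session

There is one attempt and no reset: what is moved stays moved. The work goes in short steps, Python scripts to look and compute and a shell command to move; the robot and the scene stay as the last step left them, time stands still between calls to the robot, and variables do not carry over. Pictures are saved under pics/ and viewed, at most 10 in all, crops included, and the job is handed in when it is done.

```bash
mkdir -p pics
cat > h.py <<'E'
import numpy as np, cv2
from workcell import telemetry, eyes, ticket
def save(n,f,crop=None,s=1):
    im=eyes.grab_frame(n)[:,:,::-1].copy()
    if crop: x0,y0,x1,y1=crop; im=im[y0:y1,x0:x1]
    cv2.imwrite('pics/'+f,cv2.resize(im,None,fx=s,fy=s,interpolation=cv2.INTER_CUBIC))
def ray(n,u,v):
    c=eyes.calibration(n); K=np.array(c['camera_matrix']);T=np.array(c['world_from_camera']);k=c['k1']
    p=cv2.undistortPoints(np.array([[[u,v]]],float),K,np.array([k,0,0,0.]))[0,0]
    return T[:3,3],T[:3,:3]@np.array([p[0],p[1],1])
def at(n,u,v,z):
    o,d=ray(n,u,v); return (o+d*(z-o[2])/d[2]).round(1)
def proj(n,p):
    c=eyes.calibration(n);T=np.linalg.inv(np.array(c['world_from_camera']))
    q,_=cv2.projectPoints(np.array([p],float),cv2.Rodrigues(T[:3,:3])[0],T[:3,3],np.array(c['camera_matrix']),np.array([c['k1'],0,0,0.]))
    return q[0,0].round(1)
E
python3 - <<'E'
from h import *
save('top','t0.png',s=1.25); save('side','s0.png',s=1.25)
s=telemetry.state(); print(s)
for n in('top','side'): print(eyes.calibration(n))
E
```

```text
{'time_s': 0.1, 'qpos': array([ 7.30506867e+01,  1.83494940e+01,  8.96995543e+01, -1.57017701e-03,
        7.20448691e+01, -1.14582314e+00]), 'qvel': array([ 0.09195666, -0.02315661, -0.21646341,  0.06551534, -0.00433084,
       -0.07637542]), 'effort': array([ 1.73525128e-03, -4.13339138e+01, -2.32512188e+01,  7.31350039e-02,
        4.21796856e-02, -5.94964376e-05]), 'ee_pos': array([156.46135019, 552.80218365, 197.58825071]), 'ee_rot': array([-1.79906072e+02, -3.85458120e-04,  1.64196995e+02]), 'force': array([ 1.20048499, -0.58442745,  0.24828955]), 'torque': array([-0.00657564,  0.00632362,  0.070521  ]), 'gripper_force': 0.0, 'gripper_width': 91.3028246709466}
{'camera_matrix': array([[408.24039249,   0.        , 320.63867942],
       [  0.        , 408.24039249, 199.77379834],
       [  0.        ,   0.        ,   1.        ]]), 'k1': -0.05344386305596636, 'world_from_camera': array([[-1.60628192e-02, -9.84827476e-01,  1.72791285e-01,
         3.43230897e+02],
       [-9.99867828e-01,  1.62553615e-02, -3.00764376e-04,
         1.82833666e+01],
       [-2.51258379e-03, -1.72773278e-01, -9.84958416e-01,
         1.17228599e+03],
       [ 0.00000000e+00,  0.00000000e+00,  0.00000000e+00,
         1.00000000e+00]])}
{'camera_matrix': array([[423.71458868,   0.        , 315.62751664],
       [  0.        , 423.71458868, 198.94392565],
       [  0.        ,   0.        ,   1.        ]]), 'k1': 0.006237904759335255, 'world_from_camera': array([[-9.51514276e-01, -2.26483103e-01,  2.08148953e-01,
         3.46389440e+02],
       [-3.07272059e-01,  6.68368011e-01, -6.77398024e-01,
         6.09115357e+02],
       [ 1.42991048e-02, -7.08512248e-01, -7.05553634e-01,
         7.25832915e+02],
       [ 0.00000000e+00,  0.00000000e+00,  0.00000000e+00,
         1.00000000e+00]])}
```

View pics/t0.png

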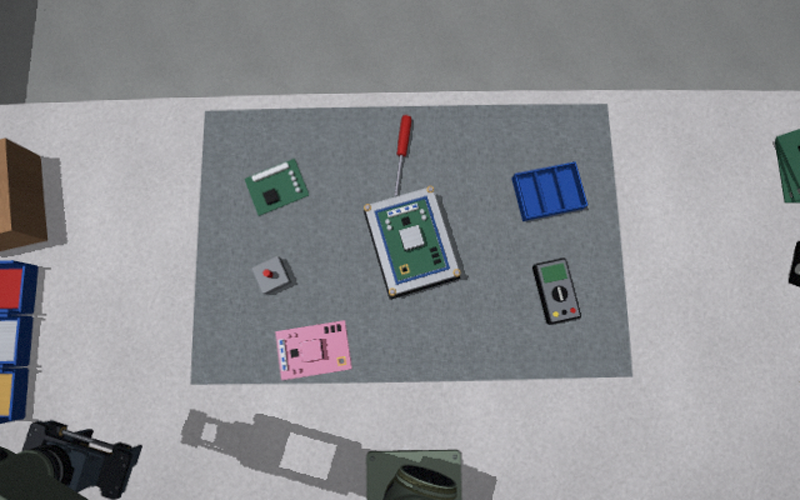

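View pics/s0.png

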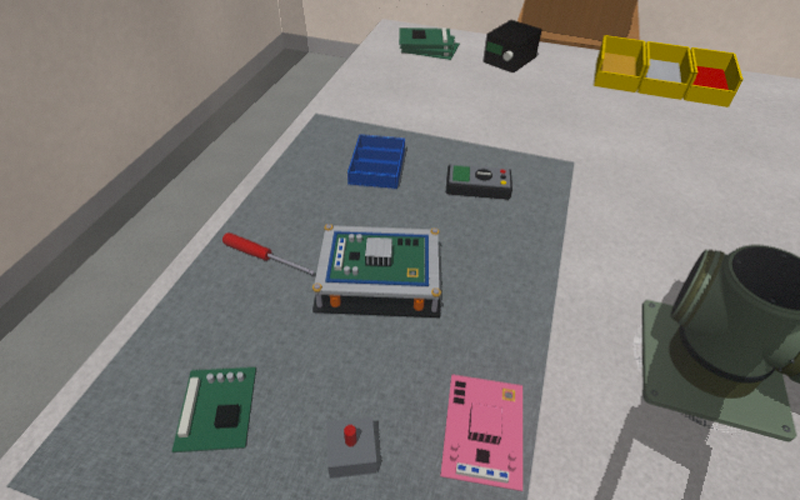

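Top picture (800x500, scale 1.25). Possible pins: the pin head in the grey block (267,273), the red screwdriver handle (405,135), the meter's red jack (573,312). I choose the block's pin. 

Possible holes: the brass square on the green board in the fixture (404,269), the one on the pink board (341,361), and the scrap board at (277,187), which has no brass square. I choose the fixture's. A close crop will check both.

Run:
```python
from h import *
a=eyes.grab_frame('top')[:,:,::-1]; b=eyes.grab_frame('side')[:,:,::-1]
f=lambda im,x,y,w,h:cv2.resize(im[y:y+h,x:x+w],(w*5,h*5),interpolation=cv2.INTER_CUBIC)
o=np.zeros((600,800,3),np.uint8)
t=f(a,190,195,55,50);o[:250,:275]=t           # top pin: origin 190,195
t=f(a,285,145,90,100);o[:500,300:750]=t       # top fixture: origin 285,145 at col 300
t=f(b,255,325,55,60);o[300:600,:275]=t        # side pin: origin 255,325, row 300
cv2.imwrite('pics/c1.png',o)
```

```text
(no output)
```

View pics/c1.png

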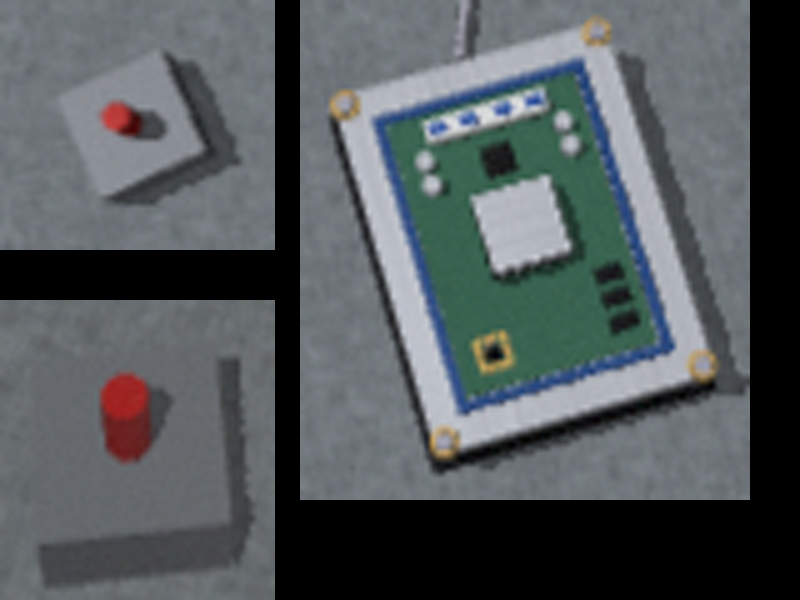

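The crop confirms both choices: the pin head's top is at (117,114) in the top crop and (125,395) in the side crop, the hole at (494,352) and the heat sink's top at (522,221). Next I turn these into positions.

Run:
```python
from h import *
print('pin',at('top',213,217.4,68),at('side',279.6,343.6,68))
print('hole',at('top',323.4,215.0,59), at('side',330.3,217.8,59)); print('sink',at('top',329,188.8,85))
f=lambda x,y:(285+(x-300)/5-.4,145+y/5-.4)
c=[at('top',*f(*p),56) for p in((344,104),(597,32),(703,364),(444,441))]
print('rim',[at('top',*f(*p),59)for p in((380,120),(583,62),(670,348),(463,408))])
print(c,'centre',np.mean(c,0)); 
print([np.degrees(np.arctan2((a-b)[1],(a-b)[0])) for a,b in((c[0],c[3]),(c[1],c[2]),(c[0],c[1]),(c[3],c[2]))])
g=lambda x,y:(190+x/5-.4,195+y/5-.4)
b=[at('top',*g(*p),36) for p in((60,97),(160,52),(208,150),(107,197))];print('block',b,np.mean(b,0))
```

```text
pin [492.8 313.4  68. ] [493.2 315.5  68. ]
hole [495.9  11.   59. ] [495.9  13.2  59. ]
sink [563.9  -5.2  85. ]
rim [array([628.3,  72.8,  59. ]), array([660.1, -42. ,  59. ]), array([496.5, -85.9,  59. ]), array([465.2,  28.5,  59. ])]
[array([638.7,  93.2,  56. ]), array([678.5, -50.6,  56. ]), array([ 487.7, -104.1,   56. ]), array([447.6,  39.2,  56. ])] centre [563.125  -5.575  56.   ]
[np.float64(15.778942558630678), np.float64(15.663407303962577), np.float64(105.47066729167777), np.float64(105.63334775472595)]
block [array([507.3, 354.7,  36. ]), array([532.2, 298.4,  36. ]), array([476. , 269.9,  36. ]), array([450.4, 326.3,  36. ])] [491.475 312.325  36.   ]
```

```bash
python3 -m crank '[{"dx":0.0526,"dy":-0.0374},{"dx":0.0526,"dy":-0.0374},{"dx":0.0526,"dy":-0.0374},{"dx":0.0526,"dy":-0.0374},{"dx":0.0526,"dy":-0.0374},{"dx":0.0526,"dy":-0.0374},{"dx":0.0526,"dy":-0.0374},{"dx":0.0526,"dy":-0.0374},{"dz":-0.05},{"dx":0}]' 0.6 20
```

```text
validation failed for argument at $[0]...
```

```bash
python3 -m crank '[{"dx":0.0526,"dy":-0.0374,"dz":0,"yaw":0},{"dx":0.0526,"dy":-0.0374,"dz":0,"yaw":0},{"dx":0.0526,"dy":-0.0374,"dz":0,"yaw":0},{"dx":0.0526,"dy":-0.0374,"dz":0,"yaw":0},{"dx":0.0526,"dy":-0.0374,"dz":0,"yaw":0},{"dx":0.0526,"dy":-0.0374,"dz":0,"yaw":0},{"dx":0.0526,"dy":-0.0374,"dz":0,"yaw":0},{"dx":0.0526,"dy":-0.0374,"dz":0,"yaw":0},{"dx":0,"dy":0,"dz":-0.05,"yaw":0},{"dx":0,"dy":0,"dz":0,"yaw":0}]' 0.6 20
```

```text
time_s: 1.45
ee_pos: [491.5, 312.2, 155.4]
ee_rot: [-179.7, -0.3, 164.1]
force: [-0.5, 0.1, -0.7]
gripper_width: 54.6
gripper_force: 0.0
```

Run:
```python
from h import *
s=telemetry.state();p=s['ee_pos'];print(p)
save('side','s1.png',(220,240,380,390),4)
for z in(8,0):
  print(proj('side',[p[0],p[1],p[2]-z]))
R=np.radians(s['ee_rot'][2]-90);d=np.array([np.cos(R),np.sin(R),0])
for k in(-27,27): print(proj('side',p+d*k-[0,0,8]))
```

```text
[491.50171217 312.17752928 155.43056224]
[279.1 317.3]
[278.8 314.5]
[289.7 304.2]
[267.9 331. ]
```

View pics/s1.png

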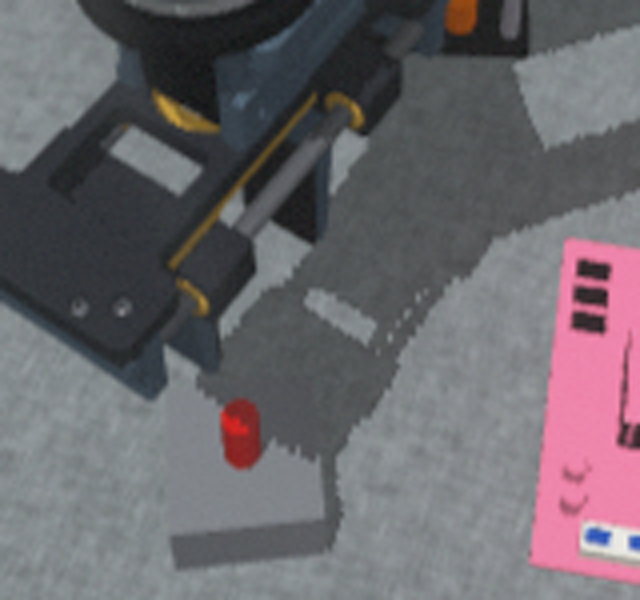

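The side crop shows the fingers straddling the pin's line, with the pin head at about (241,432) in the crop, so I descend.

```bash
python3 -m crank '[{"dx":0.002,"dy":0.002,"dz":-0.04,"yaw":0},{"dx":0,"dy":0,"dz":-0.04,"yaw":0},{"dx":0,"dy":0,"dz":-0.03,"yaw":0},{"dx":0,"dy":0,"dz":-0.015,"yaw":0},{"dx":0,"dy":0,"dz":0,"yaw":0},{"dx":0,"dy":0,"dz":0,"yaw":0}]'
```

```text
time_s: 2.25
ee_pos: [495.6, 316.3, 59.8]
ee_rot: [179.9, 0.1, 164.2]
force: [0.2, -0.2, -0.3]
gripper_width: 54.7
gripper_force: 0.0
```

```bash
python3 -m crank '[{"dx":-0.003,"dy":-0.0025,"dz":0,"yaw":0},{"dx":0,"dy":0,"dz":-0.01,"yaw":0},{"dx":0,"dy":0,"dz":-0.006,"yaw":0},{"dx":0,"dy":0,"dz":0,"yaw":0},{"dx":0,"dy":0,"dz":0,"yaw":0}]'
```

```text
time_s: 2.88
ee_pos: [492.5, 313.6, 45.5]
ee_rot: [180.0, -0.0, 164.2]
force: [-0.2, -0.5, 0.1]
gripper_width: 55.0
gripper_force: 0.0
```

```bash
python3 -m crank '[{"dx":0,"dy":0,"dz":0.0025,"yaw":0},{"dx":0,"dy":0,"dz":0,"yaw":0},{"dx":0,"dy":0,"dz":0,"yaw":0},{"dx":0,"dy":0,"dz":0,"yaw":0},{"dx":0,"dy":0,"dz":0,"yaw":0},{"dx":0,"dy":0,"dz":0,"yaw":0},{"dx":0,"dy":0,"dz":0,"yaw":0},{"dx":0,"dy":0,"dz":0,"yaw":0}]' 0 20
```

```text
time_s: 3.88
ee_pos: [492.5, 313.6, 47.6]
ee_rot: [180.0, 0.0, 164.2]
force: [0.6, 0.5, 0.5]
gripper_width: 14.4
gripper_force: 20.0
```

```bash
python3 -m crank '[{"dx":0,"dy":0,"dz":0.03,"yaw":0},{"dx":0,"dy":0,"dz":0.04,"yaw":0},{"dx":0,"dy":0,"dz":0.05,"yaw":0},{"dx":0,"dy":-0.05,"dz":0,"yaw":0},{"dx":0,"dy":-0.06,"dz":0,"yaw":0},{"dx":0,"dy":-0.06,"dz":0,"yaw":0},{"dx":0,"dy":-0.06,"dz":0,"yaw":0},{"dx":0,"dy":-0.06,"dz":0,"yaw":0},{"dx":0.004,"dy":-0.06,"dz":0,"yaw":0},{"dx":0,"dy":-0.027,"dz":0,"yaw":0}]' 0 25
python3 -m crank '[{"dx":0,"dy":0,"dz":0,"yaw":0},{"dx":0,"dy":0,"dz":0,"yaw":0},{"dx":0,"dy":0,"dz":0,"yaw":0}]'
python3 - <<'E'
from h import *
s=telemetry.state();p=s['ee_pos'];print(p)
save('side','s2.png',(270,140,400,240),6)
for a in ((0,0,0),(0,0,-39.6),(0,0,-11.6)): print(proj('side',p+a))
print(proj('side',[496,11.3,59]))
E
```

```text
time_s: 5.12
ee_pos: [495.4, 9.7, 143.6]
ee_rot: [-180.0, 0.0, 164.1]
force: [-0.4, 0.2, -0.5]
gripper_width: 14.1
gripper_force: 25.0
time_s: 5.5
ee_pos: [495.6, 12.9, 143.5]
ee_rot: [180.0, -0.0, 164.3]
force: [-0.2, -0.4, 0.1]
gripper_width: 14.5
gripper_force: 25.0
[495.55539614  12.91065433 143.53689622]
[332.1 189.1]
[331.3 203. ]
[331.9 193.2]
[330.5 217.2]
```

View pics/s2.png

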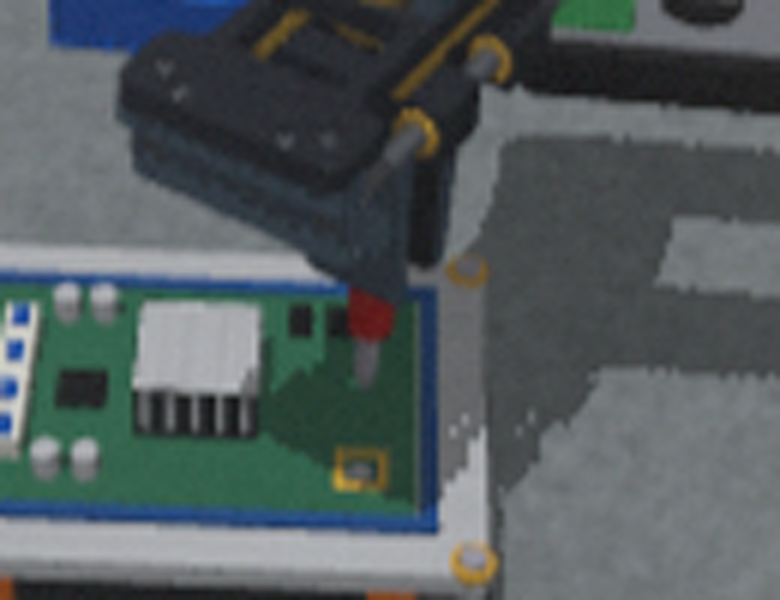

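The side crop shows the pin straight in the jaws, with its tip at (366,382) and the hole at (361,471). Both match the projection to within about 1 px. I lower to just above the board and look again.

```bash
python3 -m crank '[{"dx":0.0005,"dy":-0.001,"dz":-0.02,"yaw":0},{"dx":0,"dy":0,"dz":-0.02,"yaw":0},{"dx":0,"dy":0,"dz":-0.008,"yaw":0},{"dx":0,"dy":0,"dz":0,"yaw":0},{"dx":0,"dy":0,"dz":0,"yaw":0},{"dx":0,"dy":0,"dz":0,"yaw":0}]'
python3 - <<'E'
from h import *
s=telemetry.state();p=s['ee_pos'];print(p)
save('side','s3.png',(300,180,360,230),12)
for a in ((0,0,-39.6),(0,0,-11.6)): print(proj('side',p+a))
print(proj('side',[496,11.3,59]),proj('side',[496,13.3,59]),proj('side',[498,11.3,59]))
E
```

```text
time_s: 6.3
ee_pos: [496.4, 11.2, 105.7]
ee_rot: [180.0, 0.1, 164.2]
force: [-0.3, -0.5, -0.1]
gripper_width: 14.2
gripper_force: 25.0
[496.42432865  11.16408968 105.72387081]
[330.4 214.8]
[331.  205.6]
[330.5 217.2] [330.2 217.8] [329.6 217. ]
```

View pics/s3.png

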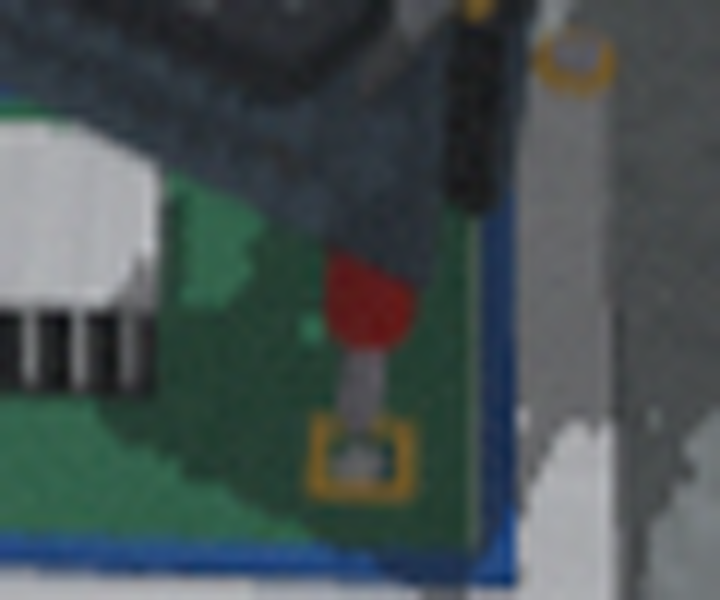

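The tip, at about (361,425), is over the brass square, whose centre is (360,457). The hole comes out near (496.5,12.2), so I nudge slightly in +y and insert in stages.

```bash
python3 -m crank '[{"dx":0.0003,"dy":0.0008,"dz":-0.006,"yaw":0},{"dx":0,"dy":0,"dz":-0.005,"yaw":0},{"dx":0,"dy":0,"dz":-0.005,"yaw":0},{"dx":0,"dy":0,"dz":0,"yaw":0},{"dx":0,"dy":0,"dz":0,"yaw":0}]'
```

```text
time_s: 6.98
ee_pos: [496.3, 11.8, 92.4]
ee_rot: [180.0, 0.0, 164.2]
force: [-0.6, -0.4, -0.4]
gripper_width: 14.3
gripper_force: 25.0
```

```bash
python3 -m crank '[{"dx":0,"dy":0,"dz":-0.007,"yaw":0},{"dx":0,"dy":0,"dz":-0.007,"yaw":0},{"dx":0,"dy":0,"dz":-0.006,"yaw":0},{"dx":0,"dy":0,"dz":-0.004,"yaw":0},{"dx":0,"dy":0,"dz":0,"yaw":0},{"dx":0,"dy":0,"dz":0,"yaw":0}]'
```

```text
time_s: 7.72
ee_pos: [496.1, 11.7, 73.1]
ee_rot: [-180.0, -0.0, 164.2]
force: [-0.4, -0.6, -1.3]
gripper_width: 14.1
gripper_force: 24.9
```

```bash
for i in 1; do python3 -m crank '[{"dx":0,"dy":0,"dz":-0.0015,"yaw":0},{"dx":0,"dy":0,"dz":-0.0015,"yaw":0},{"dx":0,"dy":0,"dz":0,"yaw":0},{"dx":0,"dy":0,"dz":0,"yaw":0}]'; done
```

```text
time_s: 8.22
ee_pos: [496.3, 11.8, 70.8]
ee_rot: [180.0, 0.0, 164.2]
force: [-0.2, -1.8, -0.2]
gripper_width: 14.1
gripper_force: 24.9
```

```bash
python3 -m crank '[{"dx":0,"dy":0,"dz":-0.002,"yaw":0},{"dx":0,"dy":0,"dz":-0.001,"yaw":0},{"dx":0,"dy":0,"dz":0,"yaw":0},{"dx":0,"dy":0,"dz":0,"yaw":0}]'
```

```text
time_s: 8.72
ee_pos: [496.6, 11.8, 68.7]
ee_rot: [180.0, 0.0, 164.2]
force: [-1.3, -2.2, 5.0]
gripper_width: 14.4
gripper_force: 25.0
```

Force 5 N at the expected height, so the pin is seated. I release it with a small opening, then rise.

```bash
python3 -m crank '[{"dx":0,"dy":0,"dz":0.001,"yaw":0},{"dx":0,"dy":0,"dz":0,"yaw":0},{"dx":0,"dy":0,"dz":0,"yaw":0},{"dx":0,"dy":0,"dz":0,"yaw":0}]' 0.35
python3 -m crank '[{"dx":0,"dy":0,"dz":0.01,"yaw":0},{"dx":0,"dy":0,"dz":0.03,"yaw":0},{"dx":0,"dy":0,"dz":0.04,"yaw":0},{"dx":0,"dy":0,"dz":0.02,"yaw":0},{"dx":0.06,"dy":-0.015,"dz":0,"yaw":0},{"dx":0.06,"dy":-0.015,"dz":0,"yaw":0},{"dx":0.06,"dy":0,"dz":0,"yaw":0},{"dx":0,"dy":0,"dz":0,"yaw":0}]'
python3 - <<'E'
from h import *
save('side','s4.png',(230,160,380,270),5)
print(proj('side',[496.5,12.2,59+32]),proj('side',[496.5,12.2,59]))
E
```

```text
time_s: 9.22
ee_pos: [496.1, 11.8, 68.9]
ee_rot: [180.0, -0.0, 164.2]
force: [0.3, 0.1, -0.8]
gripper_width: 31.9
gripper_force: 0.0
time_s: 10.22
ee_pos: [642.9, -12.4, 148.6]
ee_rot: [180.0, 0.1, 164.2]
force: [-0.6, 0.2, 1.1]
gripper_width: 31.7
gripper_force: 0.0
[330.7 207. ] [330.1 217.4]
```

View pics/s4.png

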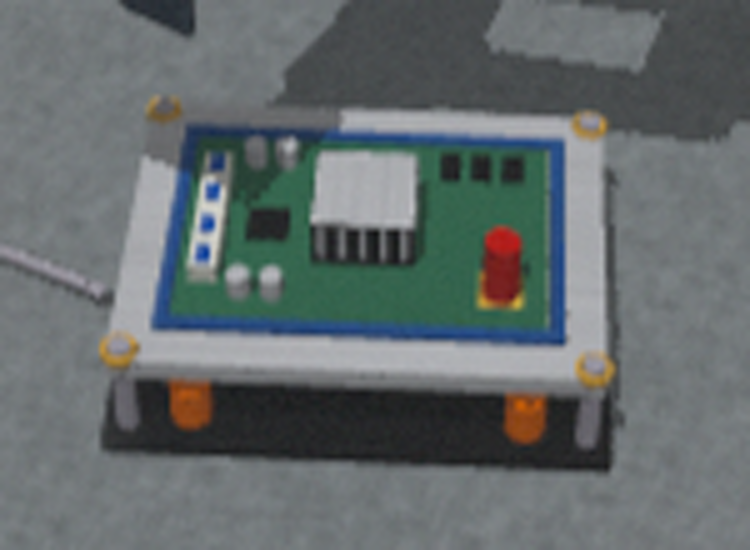

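The pin stands home in the brass square (head top at (503,240), base at (502,303)), clear of the gripper. Next I close the jaws and go above the heat sink.

```bash
python3 -m crank '[{"dx":-0.04,"dy":0.004,"dz":0,"yaw":0},{"dx":-0.04,"dy":0.004,"dz":0,"yaw":0},{"dx":-0.02,"dy":0,"dz":0,"yaw":0},{"dx":0,"dy":0,"dz":-0.03,"yaw":0},{"dx":0,"dy":0,"dz":-0.02,"yaw":0},{"dx":0,"dy":0,"dz":0,"yaw":0},{"dx":0,"dy":0,"dz":0,"yaw":0},{"dx":0,"dy":0,"dz":0,"yaw":0}]' 0
```

```text
time_s: 11.28
ee_pos: [561.0, -5.9, 109.8]
ee_rot: [180.0, 0.1, 164.2]
force: [0.4, -0.4, 0.2]
gripper_width: 0.6
gripper_force: 0.0
```

```bash
python3 -m crank '[{"dx":0.003,"dy":0.0005,"dz":-0.01,"yaw":0},{"dx":0,"dy":0,"dz":-0.006,"yaw":0},{"dx":0,"dy":0,"dz":-0.005,"yaw":0},{"dx":0,"dy":0,"dz":-0.005,"yaw":0},{"dx":0,"dy":0,"dz":-0.005,"yaw":0},{"dx":0,"dy":0,"dz":0,"yaw":0},{"dx":0,"dy":0,"dz":0,"yaw":0},{"dx":0,"dy":0,"dz":0,"yaw":0}]'
```

```text
time_s: 12.28
ee_pos: [562.8, -5.4, 84.6]
ee_rot: [180.0, 0.0, 164.2]
force: [-0.0, 0.2, -0.1]
gripper_width: 0.1
gripper_force: 0.0
```

No force where contact was expected, so I look.

Run:
```python
from h import *
s=telemetry.state();p=s['ee_pos'];print(p,s['force'],s['torque'],proj('side',p-[0,0,8]))
save('side','s5.png',(230,140,380,260),5)
```

```text
[562.82179038  -5.44974023  84.56770074] [-0.0063549   0.16486082 -0.10588263] [-0.00975838 -0.02780387 -0.00123545] [303.5 199.1]
```

View pics/s5.png

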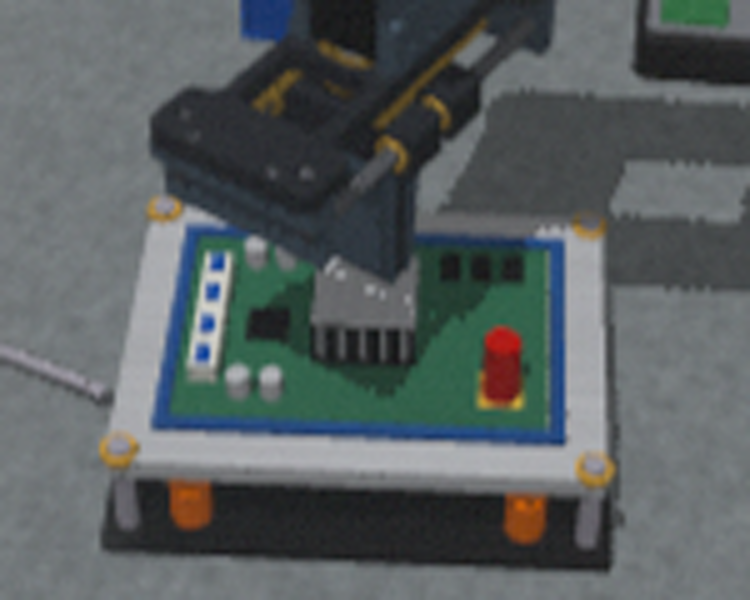

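The nest is still up (same orange post length as before) and the fingertips are only just above the sink, so I continue down gently.

```bash
python3 -m crank '[{"dx":0,"dy":0,"dz":-0.003,"yaw":0},{"dx":0,"dy":0,"dz":-0.003,"yaw":0},{"dx":0,"dy":0,"dz":0,"yaw":0},{"dx":0,"dy":0,"dz":0,"yaw":0}]'
python3 -m crank '[{"dx":0,"dy":0,"dz":-0.003,"yaw":0},{"dx":0,"dy":0,"dz":-0.003,"yaw":0},{"dx":0,"dy":0,"dz":0,"yaw":0},{"dx":0,"dy":0,"dz":0,"yaw":0}]'
```

```text
time_s: 12.82
ee_pos: [562.7, -5.4, 79.5]
ee_rot: [180.0, -0.0, 164.2]
force: [0.3, 0.3, 0.3]
gripper_width: 0.7
gripper_force: 0.0
time_s: 13.32
ee_pos: [562.7, -5.4, 74.7]
ee_rot: [180.0, -0.0, 164.2]
force: [0.2, 0.6, -0.6]
gripper_width: 0.2
gripper_force: 0.0
```

Run:
```python
from h import *
b=eyes.grab_frame('side')[140:260,230:380,::-1]; a=eyes.grab_frame('top')[140:250,280:380,::-1]
o=np.zeros((480,800,3),np.uint8)
o[:480,:600]=cv2.resize(b,None,fx=4,fy=4,interpolation=cv2.INTER_CUBIC)
o[:220,600:800]=cv2.resize(a,None,fx=2,fy=2,interpolation=cv2.INTER_CUBIC)
cv2.imwrite('pics/s6.png',o)
s=telemetry.state();print(s['force'],s['ee_pos'],s['effort'])
```

```text
[ 1.16622999 -0.35568837 -0.72043784] [562.74692024  -5.44156998  74.86230929] [-6.97714782e-06 -4.21832478e+01 -1.95521611e+01 -1.31349653e-02
  8.45711678e-02 -9.31325076e-06]
```

View pics/s6.png

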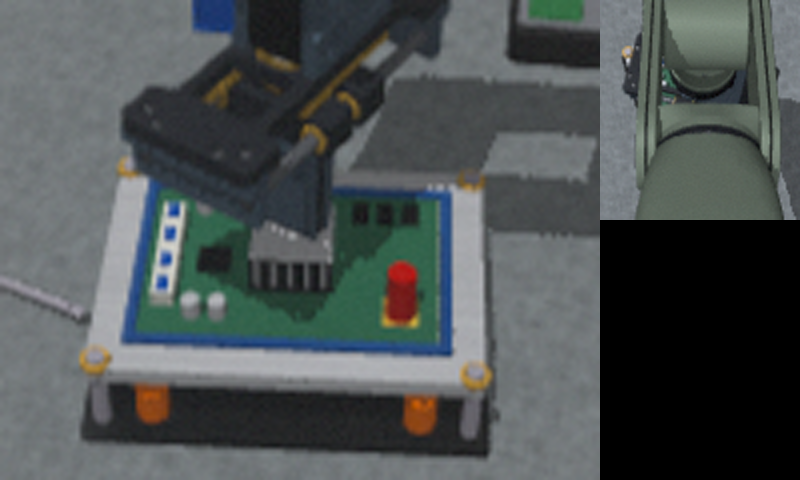

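The fingers are over the sink but still above it. The tips evidently sit higher than the stated 8 mm ahead of the TCP, so I go on by force feel.

```bash
python3 -m crank '[{"dx":0,"dy":0,"dz":-0.003,"yaw":0},{"dx":0,"dy":0,"dz":-0.002,"yaw":0},{"dx":0,"dy":0,"dz":0,"yaw":0},{"dx":0,"dy":0,"dz":0,"yaw":0}]'
python3 -m crank '[{"dx":0,"dy":0,"dz":-0.002,"yaw":0},{"dx":0,"dy":0,"dz":-0.002,"yaw":0},{"dx":0,"dy":0,"dz":0,"yaw":0},{"dx":0,"dy":0,"dz":0,"yaw":0}]'
```

```text
time_s: 13.92
ee_pos: [562.7, -5.4, 70.8]
ee_rot: [180.0, -0.0, 164.2]
force: [-0.4, 0.9, 0.4]
gripper_width: 0.7
gripper_force: 0.0
time_s: 14.42
ee_pos: [562.9, -5.4, 68.0]
ee_rot: [180.0, 0.0, 164.2]
force: [-0.0, 0.4, 5.6]
gripper_width: 0.2
gripper_force: 2.5
```

Contact at TCP z of about 69.5 (5.6 N). Next I press the 14 mm travel down in small steps.

```bash
python3 -m crank '[{"dx":0,"dy":0,"dz":-0.003,"yaw":0},{"dx":0,"dy":0,"dz":-0.003,"yaw":0},{"dx":0,"dy":0,"dz":0,"yaw":0},{"dx":0,"dy":0,"dz":0,"yaw":0}]'
python3 -m crank '[{"dx":0,"dy":0,"dz":-0.003,"yaw":0},{"dx":0,"dy":0,"dz":-0.003,"yaw":0},{"dx":0,"dy":0,"dz":0,"yaw":0},{"dx":0,"dy":0,"dz":0,"yaw":0}]'
```

```text
time_s: 14.92
ee_pos: [562.9, -5.4, 63.6]
ee_rot: [180.0, 0.0, 164.2]
force: [-2.0, -0.3, 7.0]
gripper_width: 0.4
gripper_force: 3.6
time_s: 15.42
ee_pos: [562.9, -5.5, 59.1]
ee_rot: [180.0, 0.1, 164.2]
force: [-1.4, -0.4, 9.6]
gripper_width: 0.4
gripper_force: 4.7
```

```bash
python3 -m crank '[{"dx":0,"dy":0,"dz":-0.003,"yaw":0},{"dx":0,"dy":0,"dz":-0.001,"yaw":0},{"dx":0,"dy":0,"dz":0,"yaw":0},{"dx":0,"dy":0,"dz":0,"yaw":0}]'
python3 -m crank '[{"dx":0,"dy":0,"dz":-0.001,"yaw":0},{"dx":0,"dy":0,"dz":0,"yaw":0},{"dx":0,"dy":0,"dz":0,"yaw":0},{"dx":0,"dy":0,"dz":0,"yaw":0}]'
```

```text
time_s: 15.92
ee_pos: [562.9, -5.4, 56.2]
ee_rot: [180.0, 0.1, 164.2]
force: [-2.4, -0.7, 11.1]
gripper_width: 0.6
gripper_force: 5.5
time_s: 16.42
ee_pos: [562.9, -5.4, 55.7]
ee_rot: [180.0, 0.1, 164.2]
force: [-2.4, 0.1, 12.6]
gripper_width: 0.4
gripper_force: 6.2
```

```bash
python3 -m crank '[{"dx":0,"dy":0,"dz":-0.001,"yaw":0},{"dx":0,"dy":0,"dz":0,"yaw":0},{"dx":0,"dy":0,"dz":0,"yaw":0},{"dx":0,"dy":0,"dz":0,"yaw":0}]'
```

```text
time_s: 16.92
ee_pos: [562.9, -5.4, 55.7]
ee_rot: [180.0, 0.1, 164.2]
force: [-4.4, -0.2, 16.2]
gripper_width: 0.6
gripper_force: 8.5
```

On the stops: the force rises with no motion. One more small step for a firm press, then a last look.

```bash
python3 -m crank '[{"dx":0,"dy":0,"dz":-0.0008,"yaw":0},{"dx":0,"dy":0,"dz":0,"yaw":0},{"dx":0,"dy":0,"dz":0,"yaw":0},{"dx":0,"dy":0,"dz":0,"yaw":0}]'
python3 - <<'E'
from h import *
save('side','s7.png',(230,140,380,260),5)
E
```

```text
time_s: 17.42
ee_pos: [563.0, -5.4, 55.6]
ee_rot: [180.0, 0.1, 164.2]
force: [-5.4, 0.1, 20.5]
gripper_width: 0.6
gripper_force: 10.4
```

View pics/s7.png

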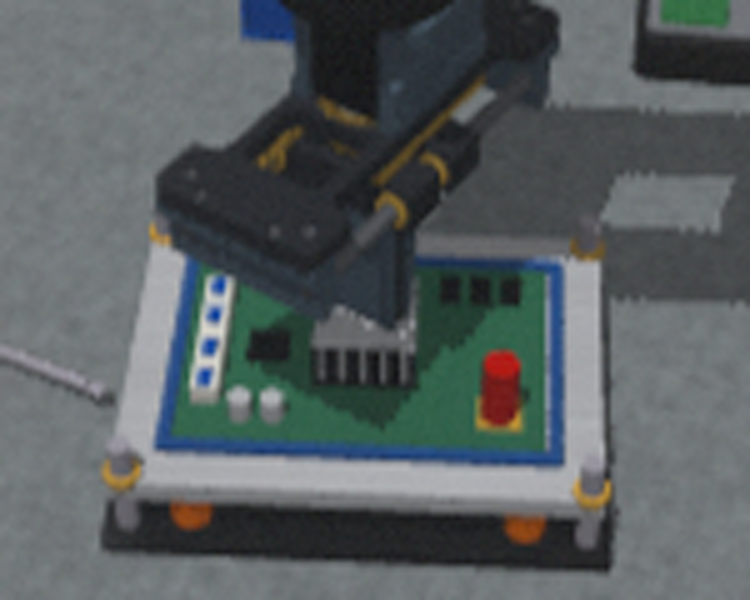

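The nest plate is down level on the stops, with its corner posts standing proud at (120,450) and (592,470). The pin is home at (500,390) and the fingers press the sink at (365,325). I hand it in.

```bash
python3 -c "from workcell import ticket; print(ticket.job_done())"
```

```text
the job is handed in; nothing more can be done
None
```

The pin is fully home in the board and the nest plate is held on its hard stops at about 20 N; I handed the job in at 17.4 s with the arm still pressing, and no verdict came back.

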